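Bring the index line of the salvaged drive pulley to the top

ROBOT

A 6-joint arm with a two-finger parallel gripper is mounted at the origin on the work surface. World frame = base frame: x ahead of the robot, y to its left, z up, the work surface at z = 0. Lengths are in m, angles in rad, forces in N, time in s.
With the tool pointing down it reaches from about 0.35 to 0.8 m from the base axis. Payload 7.3 kg.
Tool frame: the origin (TCP) lies between the finger pads; the fingertips stand 25 mm ahead of it and the grasp point (between the pads) lies 6 mm ahead of it (r.tip_extent is the distance from the TCP to the fingertips, in m); z points along the fingers, y is the direction in which the jaws open and shut (so a half turn about z gives the same grasp; the last joint's range is limited). The gripper opens to 85 mm and grips with 20 to 120 N. Pads are 22 mm wide; open, the fingers measure 114 mm over their backs; the gripper's body (76 mm by 85 mm) begins 54 mm behind the grasp point. The pads swing forward as they close: fully open they stand 13 mm farther back than shut.
Start: joints at [-1.364, 0.342, 1.524, -0, 1.275, -0.146], TCP at [0.181, -0.493, 0.256] pointing down, gripper open.
Joint ranges: [-2.53, 2.53], [-0.77, 2.02], [0.04, 2.7], [-1, 4.14], [0.28, 2.66], [-3.11, 3.11]. Speed limits (rad/s): [2.57, 2.57, 3.14, 3.14, 3.14, 3.14].

INTERFACE

Orientations are given as a unit quaternion [x, y, z, w].
In Python, from workcell import r, command_gripper, optics gives the robot as it stands. The module is installed in compiled form; this text tells all that it offers. Calls block until the motion is done:
- r.reach(position, orientation): joint-space move of the TCP to a pose.
- r.move_straight(position, orientation=None, speed=0.15, max_force=None): straight line of the TCP; orientation=None keeps the orientation; speed is the mean speed in m/s. With max_force (N) it stops when the force on the tool has changed by that much, and returns True; else False.
- r.movej(angles): joint-space move.
- command_gripper(opening, force=None): finger opening in m; force is the grip in N (None keeps the last); returns when the fingers have stopped.
- r.hold(seconds).
- r.solve_ik(position, orientation): joint angles nearest the present ones, or None.
- r.read_state(): the state.
- optics.get_image(name): name is "scene" or "top" or "wrist"; returns (picture, depth): 420x560x3 uint8, red, green, blue; 420x560 float32, m along the optical axis (not along the pixel's ray), 0 where there is no reading.
- optics.camera_model(name): a dict with "K" (3x3 intrinsics, pixels), "R" (3x3) and "t" (3): a world point X has camera coordinates R X + t; the wrist camera has in their place "tool_from_camera" (4x4, takes a point from camera to tool coordinates, whose origin is the TCP and whose axes are the flange's). Camera axes: x right, y down, z forward; pixel columns grow to the right and rows downward; lengths in m; the calibration is good to about 2 mm. A picture is of the moment at which its call begins: read the wrist's pose just before it. camera_model takes no time and is no camera call.
A pose or a line that the arm cannot do raises r.PlanningError and nothing moves.
- r.finish_job(): hands the job in, once; it reports no verdict.
The state is a dict: "time_s": time; "joint_positions": joint angles; "dq": joint speeds; "tau": joint torques, N m; "eef_pos": TCP position; "eef_rot": TCP orientation; "contact_force": force on the tool from outside, world axes, zero at the start; "torque": the same for the moment, N m; "grip_width": finger opening in m.
Only numpy, scipy, OpenCV 4.12 (cv2) and the standard library are available. Lean on these libraries where they do the work, as an engineer would, in place of code of your own. Each camera call takes 0.05 s, during which the arm holds its last target. There are 200 camera calls.

TASK

Two salvaged motor stands are bolted to the repair bench, one with a large belt pulley and one with a small one. With your fingertips, turn the large pulley steadily, without flicking it, until the white index line on its face (the one turned away from the robot) points straight up, and let go of it. Leave the small pulley as it is.

Things in the scene. Friction and masses are not known exactly. Their poses are not given: they have to be found in the camera images.
- large_stand: Steel stand with the large pulley: upright disc 150 mm across, 16 mm thick, flat faces, belt groove 5 mm deep in its edge. Origin: bench top below the disc's centre, which is 120 mm up; z up; x along the axle, away from the robot (yaw 0 to 0.8 rad). On the robot's side a bracket 50 mm wide (x -56 to -68 mm) and a motor behind it reach 140 mm up; above that only the disc, free on both faces.
- large_wheel (a joint): Large pulley's angle (rad). 0: index line straight up; positive: line leans to the right seen from the robot (to the stand's -y). Starts at 0.5 to 1.8. No stops, friction 0.02 N m, 0.6 kg, balanced, stays where left. The line: white radial stripe 10 mm wide on the face away from the robot, from 21 mm off the axle out and 4 mm over the edge. Round grey spots are holes, not marks.
- small_stand: Like stand with the small pulley, a bystander: disc 90 mm across, 16 mm thick, its centre 85 mm above the origin, which is on the bench top below it; axes as for the large stand. It stands at least 200 mm to the left or right of the large one.
- small_line (a point): Point on the white line of the small pulley, 40 mm from its axle, on the face away from the robot. That pulley spins as lightly as the large one and is to stay as found.
Mind the look-alikes: they are no part of the job. Leave any pink look-alike of the large_stand alone.

How it is judged:
By the outcome, as a careful person would: the job done as asked, in the order asked, and still so for the second after the job is handed in, with the robot touching nothing.
It also fails if it takes over 32 s, if anything falls off the work surface, if the arm or the gripper's body presses on something with over 40 N, if the wrist force passes 120 N, or if a joint passes its speed limit or range.

## Working session

There is one attempt and no reset: what is moved stays moved. The work goes in short steps, each a Python script; the robot and the scene stay as the last script left them, time stands still between calls to the robot, and variables do not carry over. Pictures are saved under pics/ and viewed, about 8 in all and at most 12, crops included, and the job is handed in when it is done.

```bash
mkdir -p pics
python3 - <<'E'
from workcell import r, optics
import cv2, numpy as np
ims=[]
for n in("scene","top"):
    p,d=optics.get_image(n); np.savez(f"{n}.npz",p=p,d=d); m=optics.camera_model(n)
    cv2.imwrite(f"pics/{n}0.png",p[:,:,::-1])
    print(n,m["K"].round(1).tolist(),"C",(-m["R"].T@m["t"]).round(3),"fwd",m["R"][2].round(3),"right",m["R"][0].round(3))
print(r.read_state()["time_s"], optics.camera_model("wrist"), r.tip_extent)
E
```

```text
scene [[417.3, 0.0, 287.0], [0.0, 417.3, 221.9], [0.0, 0.0, 1.0]] C [0.872 0.538 0.925] fwd [-0.265 -0.503 -0.823] right [-0.879  0.477 -0.009]
top [[475.7, 0.0, 275.8], [0.0, 475.7, 200.5], [0.0, 0.0, 1.0]] C [0.46  0.021 1.226] fwd [ 0.148 -0.007 -0.989] right [-0.026 -1.     0.003]
0.1 {'K': array([[377.23445117,   0.        , 274.59726541],
       [  0.        , 377.23445117, 211.85462486],
       [  0.        ,   0.        ,   1.        ]]), 'tool_from_camera': array([[ 6.12208616e-04, -9.45798887e-01, -3.24752352e-01,
         8.47083209e-02],
       [ 9.99999767e-01,  6.77591297e-04, -8.82414596e-05,
         1.05595309e-03],
       [ 3.03508041e-04, -3.24752222e-01,  9.45799081e-01,
        -1.17718951e-01],
       [ 0.00000000e+00,  0.00000000e+00,  0.00000000e+00,
         1.00000000e+00]])} 0.025
```

View pics/scene0.png

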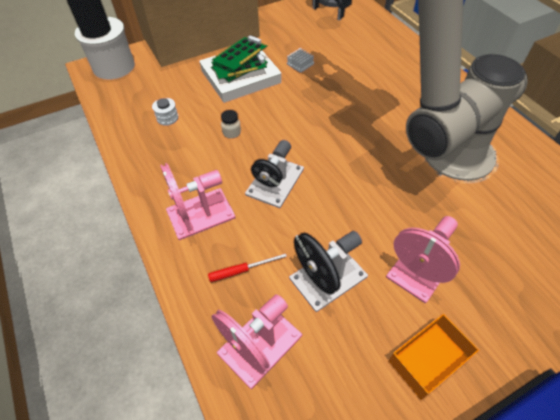

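View pics/top0.png

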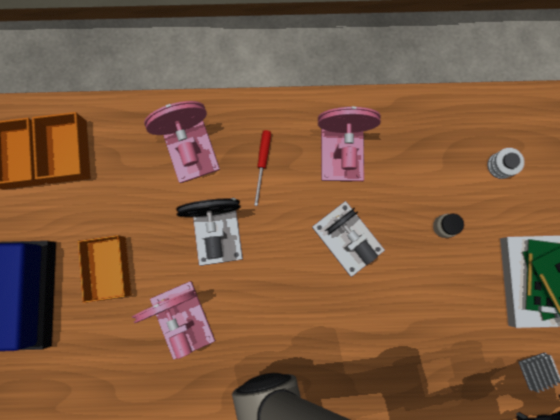

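The scene view shows the large black pulley at about (318,263) and the small one at (268,173). In the top view they are at (208,208) and (343,222), with pink look-alikes around them. Next I'll measure the disc and the line.

```bash
cat > h.py <<'E'
import numpy as np, cv2
from workcell import optics
def cloud(d,K,R,t):
    v,u=np.indices(d.shape); c=np.stack([(u-K[0,2])/K[0,0]*d,(v-K[1,2])/K[1,1]*d,d],-1)
    return (c-t)@R
def ray(uv,m): # origin, dir world
    d=np.linalg.inv(m["K"])@np.array([uv[0],uv[1],1.]); return -m["R"].T@m["t"], m["R"].T@d
E
python3 - <<'E'
from h import *
for n in("scene","top"):
    z=np.load(n+".npz");p,d=z["p"],z["d"];m=optics.camera_model(n)
    W=cloud(d,m["K"],m["R"],m["t"]); mx=p.max(2).astype(int)
    x0,x1,y0,y1=(285,372,220,312) if n=="scene" else (170,250,190,270)
    s=np.zeros(d.shape,bool); s[y0:y1,x0:x1]=1
    k=s&(d>0)&(mx<60)&(W[...,2]>.03)
    q=W[k]; print(n,len(q),q.min(0).round(3),q.max(0).round(3))
    hi=q[q[:,2]>.15]; 
    a=np.linalg.svd(hi[:,:2]-hi[:,:2].mean(0))[2] if len(hi) else 0; print("hi",len(hi),hi.mean(0).round(3),a[0].round(3))
    if n=="scene": 
        # heights by all nonorange points in columns
        c=cv2.resize(p[y0:y1,x0:x1],None,fx=7,fy=6,interpolation=cv2.INTER_CUBIC)
        cv2.imwrite("pics/crop1.png",c[:,:,::-1])
    # other obstacles: pink
    pk=(p[...,0].astype(int)-p[...,1]>50)&(p[...,2].astype(int)-p[...,1]>15)&(d>0)&(W[...,2]>.02)
    nn,lab,st,ce=cv2.connectedComponentsWithStats(cv2.morphologyEx(pk.astype(np.uint8),cv2.MORPH_CLOSE,np.ones((5,5))))
    for i in range(1,nn):
        if st[i,4]>200: Q=W[(lab==i)&pk]; print("pink",Q.min(0).round(3),Q.max(0).round(3))
E
```

```text
scene 1065 [0.596 0.104 0.047] [0.625 0.247 0.196]
hi 391 [0.614 0.181 0.171] [-0.133  0.991]
pink [ 0.698 -0.186  0.02 ] [ 0.758 -0.136  0.143]
pink [ 0.782 -0.21   0.02 ] [ 0.832 -0.09   0.187]
pink [0.278 0.209 0.046] [0.421 0.34  0.199]
pink [0.715 0.204 0.02 ] [0.782 0.257 0.143]
pink [0.797 0.188 0.045] [0.856 0.323 0.198]
top 828 [0.498 0.099 0.038] [0.626 0.244 0.198]
hi 409 [0.609 0.168 0.177] [ 0.127 -0.992]
pink [0.805 0.189 0.149] [0.852 0.31  0.197]
pink [ 0.805 -0.23   0.144] [ 0.824 -0.1    0.199]
pink [0.716 0.2   0.117] [0.774 0.255 0.144]
pink [ 0.698 -0.187  0.083] [ 0.761 -0.139  0.144]
pink [0.36  0.21  0.078] [0.421 0.284 0.196]
pink [0.278 0.215 0.126] [0.33  0.26  0.143]
```

View pics/crop1.png

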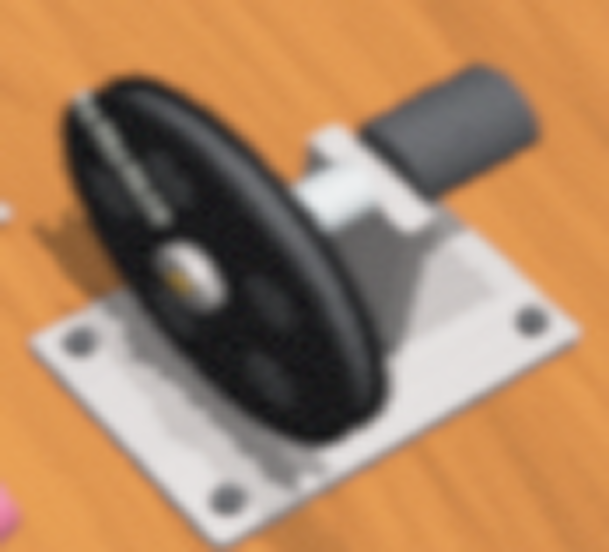

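```bash
cat >> h.py <<'E'
def look(tag=None):
    """disc centre, yaw, line angle from scene camera (+top for centre)"""
    pts={}
    for n in("scene","top"):
        if tag is None: z=np.load(n+".npz");p,d=z["p"],z["d"]
        else:
            p,d=optics.get_image(n); cv2.imwrite(f"pics/{n}{tag}.png",p[:,:,::-1])
        pts[n]=(p,d,optics.camera_model(n))
    return pts
def line_angle(p,d,m,C,yaw,verbose=True):
    ex=np.array([np.cos(yaw),np.sin(yaw),0]);ey=np.array([-ex[1],ex[0],0])
    v,u=np.indices(d.shape); D=np.stack([(u-m["K"][0,2])/m["K"][0,0],(v-m["K"][1,2])/m["K"][1,1],np.ones_like(d)],-1)@m["R"]
    o=-m["R"].T@m["t"]; P0=C+.008*ex
    s=((P0-o)@ex)/(D@ex); X=o+D*s[...,None]-P0
    y,z=X@ey,X[...,2]; rr=np.hypot(y,z)
    k=(rr>.026)&(rr<.066)&(p.min(2)>70)
    a=np.arctan2(-y[k],z[k]); w=p.min(2)[k]-60.
    med=np.median(a); g=abs(a-med)<.35
    # direction by fit through pixels, and mean radial angle
    yy,zz,ww=y[k][g],z[k][g],w[g]; c=np.array([np.average(yy,weights=ww),np.average(zz,weights=ww)])
    _,_,V=np.linalg.svd((np.c_[yy,zz]-c)*np.sqrt(ww)[:,None]); dv=V[0]*np.sign(V[0]@c)
    return dict(n=len(yy),ntot=int(k.sum()),radial=float(np.arctan2(-c[0],c[1])),dir=float(np.arctan2(-dv[0],dv[1])))
E
python3 - <<'E'
from h import *
from workcell import r
from scipy.spatial.transform import Rotation as Ro
L=look()
for n in L:
    p,d,m=L[n]; W=cloud(d,m["K"],m["R"],m["t"])
    x0,x1,y0,y1=(285,372,220,312) if n=="scene" else (170,250,190,270)
    s=np.zeros(d.shape,bool); s[y0:y1,x0:x1]=1
    q=W[s&(d>0)&(p.max(2)<75)&(W[...,2]>.045)&(W[...,0]>.585)]
    # face/rim
    for yaw in (.10,.13,.16):
        ex=np.array([np.cos(yaw),np.sin(yaw)]);ey=np.array([-ex[1],ex[0]])
        a,b=q[:,:2]@ex,q[:,:2]@ey
        print(n,yaw,"x",np.percentile(a,[1,5,50,95,99]).round(4),"y",np.percentile(b,[.3,99.7]).round(4),"z",q[:,2].min().round(4),q[:,2].max().round(4))
    if n=="scene": # front face fit: robust plane
        g=np.ones(len(q),bool)
        for _ in range(8):
            c=q[g].mean(0); nv=np.linalg.svd(q[g]-c)[2][2]; nv*=np.sign(nv[0]); e=(q-c)@nv; g=e>np.median(e)-.004; g&=abs(e-np.median(e[g]))<.004
        print("face",nv.round(3),np.arctan2(nv[1],nv[0]),c.round(4),g.sum())
p,d,m=L["scene"]
for C in ([.611,.173,.12],[.607,.173,.12]):
  for yaw in (.11,.15): print(C,yaw,line_angle(p,d,m,np.array(C),yaw))
C=np.array([.609,.173,.12])
for yaw in(.13,):
  for sg in(1,-1):
    for ph in np.arange(-1,1.7,.2):
      rad=np.array([np.sin(yaw)*np.sin(ph),-np.cos(yaw)*np.sin(ph),np.cos(ph)]); ex=np.array([np.cos(yaw),np.sin(yaw),0])
      z=-rad;y=sg*ex;R=Ro.from_matrix(np.c_[np.cross(y,z),y,z])
      j=r.solve_ik(C+.072*rad,R.as_quat()); print(sg,ph.round(1),None if j is None else np.round(j,2))
E
```

```text
scene 0.1 x [0.6165 0.6183 0.6304 0.632  0.6325] y [0.0429 0.185 ] z 0.0463 0.1964
scene 0.13 x [0.6212 0.6223 0.6338 0.635  0.6354] y [0.0239 0.1662] z 0.0463 0.1964
scene 0.16 x [0.6231 0.6256 0.6364 0.639  0.6396] y [0.0049 0.1473] z 0.0463 0.1964
face [ 0.993  0.12  -0.   ] 0.11989464774666979 [0.6155 0.1816 0.128 ] 1087
top 0.1 x [0.6165 0.6169 0.6189 0.6313 0.6325] y [0.0373 0.1811] z 0.0495 0.1989
top 0.13 x [0.6199 0.6202 0.6216 0.6338 0.6353] y [0.0185 0.1625] z 0.0495 0.1989
top 0.16 x [0.6206 0.6211 0.625  0.637  0.6387] y [-0.0004  0.1436] z 0.0495 0.1989
[0.611, 0.173, 0.12] 0.11 {'n': 59, 'ntot': 59, 'radial': 0.9605094808958397, 'dir': 1.0938111834117519}
[0.611, 0.173, 0.12] 0.15 {'n': 59, 'ntot': 60, 'radial': 0.8752266537292174, 'dir': 0.9726331152022452}
[0.607, 0.173, 0.12] 0.11 {'n': 58, 'ntot': 74, 'radial': 1.2244511137160397, 'dir': 1.0472226578312478}
[0.607, 0.173, 0.12] 0.15 {'n': 58, 'ntot': 73, 'radial': 1.1210259393863462, 'dir': 0.9299582884172835}
1 -1.0 [ 0.59  0.95  1.05 -0.86  1.68  0.61]
1 -0.8 [ 0.53  0.85  1.11 -0.72  1.57  0.55]
1 -0.6 [ 0.46  0
[... 412 characters left out ...]
98  1.68 -0.81]
1 1.4 [-0.38  1.04  1.31  1.08  1.8  -0.88]
1 1.6 [-0.39  1.16  1.27  1.18  1.92 -0.92]
-1 -1.0 [ 0.59  0.95  1.05 -0.86  1.68 -2.53]
-1 -0.8 [ 0.53  0.85  1.11 -0.72  1.57 -2.59]
-1 -0.6 [ 0.46  0.76  1.16 -0.57  1.46 -2.68]
-1 -0.4 [ 0.37  0.68  1.21 -0.4   1.37 -2.8 ]
-1 -0.2 [ 0.27  0.62  1.26 -0.21  1.29 -2.94]
-1 -0.0 None
-1 0.2 [0.04 0.59 1.33 0.21 1.25 2.98]
-1 0.4 [-0.07  0.61  1.35  0.41  1.29  2.81]
-1 0.6 [-0.17  0.66  1.36  0.59  1.36  2.65]
-1 0.8 [-0.25  0.73  1.36  0.74  1.45  2.52]
-1 1.0 [-0.31  0.82  1.35  0.87  1.56  2.41]
-1 1.2 [-0.35  0.92  1.34  0.98  1.68  2.33]
-1 1.4 [-0.38  1.04  1.31  1.08  1.8   2.27]
-1 1.6 [-0.39  1.16  1.27  1.18  1.92  2.22]
```

```bash
cat >> h.py <<'E'
from scipy.spatial.transform import Rotation as Ro
YAW=.12; C=np.array([.609,.173,.12])
def pose(ph,rr,C=C,yaw=YAW):
    ex=np.array([np.cos(yaw),np.sin(yaw),0]);rad=np.array([np.sin(yaw)*np.sin(ph),-np.cos(yaw)*np.sin(ph),np.cos(ph)])
    return C+rr*rad, Ro.from_matrix(np.c_[np.cross(ex,-rad),ex,-rad]).as_quat()
E
python3 - <<'E'
from h import *
from workcell import r,command_gripper
r.reach(*pose(.55,.17)); command_gripper(.05)
s=r.read_state(); p,d=optics.get_image("wrist"); m=optics.camera_model("wrist"); T=m["tool_from_camera"]
cv2.imwrite("pics/wrist1.png",p[:,:,::-1])
R=Ro.from_quat(s["eef_rot"]).as_matrix(); cam=cloud(d,m["K"],np.eye(3),np.zeros(3))
W=(cam@T[:3,:3].T+T[:3,3])@R.T+s["eef_pos"]
print(s["time_s"],s["eef_pos"],s["contact_force"],d.min(),(d>0).mean())
ex=np.array([np.cos(YAW),np.sin(YAW),0]);ey=np.array([-ex[1],ex[0],0]); X=W-C
x,y,z=X@ex,X@ey,X[...,2]; ra=np.hypot(y,z)
k=(d>0)&(p.max(2)<110)&(abs(x)<.03)&(ra>.04)&(ra<.09)&(z>0)
print(k.sum(),np.percentile(x[k],[1,10,50,90,99]).round(4),np.percentile(ra[k],[50,95,99]).round(4))
k2=k&(ra>.07)
A=np.c_[2*y[k2],2*z[k2],np.ones(k2.sum())]; print("rim circle",np.linalg.lstsq(A,y[k2]**2+z[k2]**2,rcond=None)[0].round(4),np.percentile(x[k2],[1,99]).round(4))
for lo,hi in((-.07,-.03),(-.03,0),(0,.03),(.03,.07)):
    g=k&(y>lo)&(y<hi)
    if g.sum()>20: print(lo,np.percentile(x[g],[2,50,98]).round(4))
E
```

```text
3.1167 [0.6196499  0.08469704 0.2649338 ] [-0.28460598  0.34428485 -0.0341966 ] 0.0 0.9959863945578231
4738 [-0.0054 -0.004   0.0021  0.0086  0.01  ] [0.0732 0.0758 0.0763]
rim circle [-0.0003  0.0025  0.0051] [-0.0054  0.0101]
-0.07 [-0.0053  0.002   0.0099]
-0.03 [-0.0052  0.0026  0.0097]
0 [-0.0053  0.0026  0.0099]
0.03 [-0.0052  0.0027  0.01  ]
```

View pics/wrist1.png

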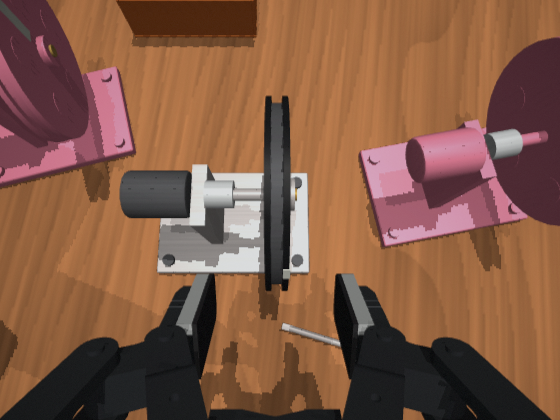

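Wrist view: the disc edge is at column 278, centred between the fingers, and the line's overhang is at (287,272). The pink stands are clear of the path. I'll pinch the rim and turn it −1.05 rad.

```bash
sed -i 's/^YAW=.*/YAW=.12; C=np.array([.609,.173,.1205])+.0017*np.array([.9928,.1197,0])/' h.py
cat >> h.py <<'E'
def stroke(p0,p1,rr=.073,n=5,speed=.05):
    from workcell import r,command_gripper
    r.move_straight(*pose(p0,rr),speed=.1); f0=r.read_state()["contact_force"]
    command_gripper(.0,20); s=r.read_state(); print("grip",s["time_s"],s["grip_width"],(s["contact_force"]-f0).round(2))
    for ph in np.linspace(p0,p1,n+1)[1:]:
        r.move_straight(*pose(ph,rr),speed=speed); s=r.read_state(); print(round(ph,2),(s["contact_force"]-f0).round(2))
    r.hold(.3); command_gripper(.05); r.hold(.2)
    r.move_straight(*pose(p1,.15),speed=.12); print(r.read_state()["time_s"])
E
python3 - <<'E'
from h import *
stroke(.55,-.5)
L=look("2")
p,d,m=L["scene"]; np.savez("s2.npz",p=p,d=d); print(line_angle(p,d,m,C,YAW))
cv2.imwrite("pics/crop2.png",cv2.resize(p[200:320,260:400],None,fx=5,fy=5,interpolation=cv2.INTER_CUBIC)[:,:,::-1])
E
```

```text
grip 4.675 0.015870371724722464 [-5.57 -3.4   4.9 ]
0.34 [-4.77 -0.04  6.04]
0.13 [-5.73  2.45  5.91]
-0.08 [-5.61  2.72  3.84]
-0.29 [-5.86  2.43  2.91]
-0.5 [-5.8   3.39  2.75]
8.6833
{'n': 42, 'ntot': 43, 'radial': -0.011269721705940351, 'dir': -0.01348140293376773}
```

View pics/crop2.png

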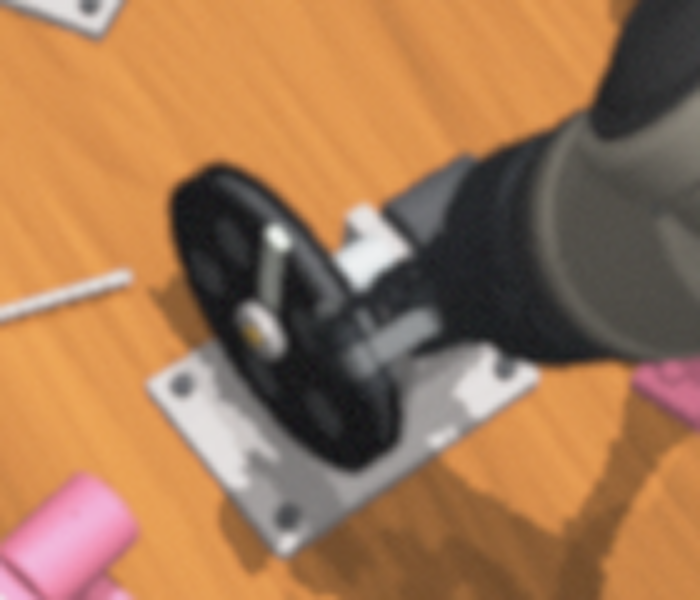

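The line now stands up: in the crop it runs from the hub at (262,330) to its tip at (278,237), which measures −0.01 rad. As a second view I'll locate the stripe's overhang from above with the wrist camera, clear of the wheel.

Run:
```python
from h import *
from workcell import r
r.move_straight(*pose(-.5,.2)); r.reach(*pose(0,.2))
s=r.read_state(); p,d=optics.get_image("wrist"); m=optics.camera_model("wrist"); T=m["tool_from_camera"]
R=Ro.from_quat(s["eef_rot"]).as_matrix(); W=(cloud(d,m["K"],np.eye(3),np.zeros(3))@T[:3,:3].T+T[:3,3])@R.T+s["eef_pos"]
ex=np.array([np.cos(YAW),np.sin(YAW),0]);ey=np.array([-ex[1],ex[0],0]); X=W-C
x,y,z=X@ex,X@ey,X[...,2]; ra=np.hypot(y,z)
k=(d>0)&(p.min(2)>110)&(ra>.065)&(ra<.09)&(abs(x)<.02)&(z>.04)
print("white",k.sum(),"y",np.percentile(y[k],[2,50,98]).round(4),"z",np.median(z[k]).round(4),"x",np.median(x[k]).round(4),"angle",np.median(np.arctan2(-y[k],z[k])) )
k=(d>0)&(p.max(2)<90)&(ra>.068)&(ra<.09)&(abs(x)<.02)&(z>0)
A=np.c_[2*y[k],2*z[k],np.ones(k.sum())]; print("rim centre",np.linalg.lstsq(A,y[k]**2+z[k]**2,rcond=None)[0][:2])
cv2.imwrite("pics/wrist3.png",p[:,:,::-1])
p,d=optics.get_image("scene"); print(line_angle(p,d,optics.camera_model("scene"),C,YAW))
# small pulley change
a=np.load("scene.npz")["p"]; c=np.hstack([cv2.resize(q[135:210,235:310],(390,390)) for q in (a,p)]); cv2.imwrite("pics/small.png",c[:,:,::-1])
print(r.read_state()["time_s"],np.abs(a[135:210,235:310].astype(int)-p[135:210,235:310]).mean())
```

```text
white 105 y [-0.0055 -0.0001  0.0052] z 0.075 x 0.007 angle 0.0008486329292900032
rim centre [0.00026944 0.00283858]
{'n': 43, 'ntot': 47, 'radial': -0.010485174662491409, 'dir': -0.010585163244906031}
9.8917 19.93783703703704
```

View pics/small.png

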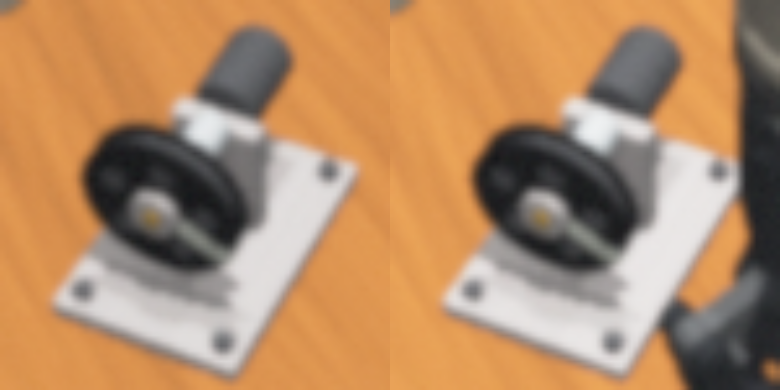

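View pics/wrist3.png

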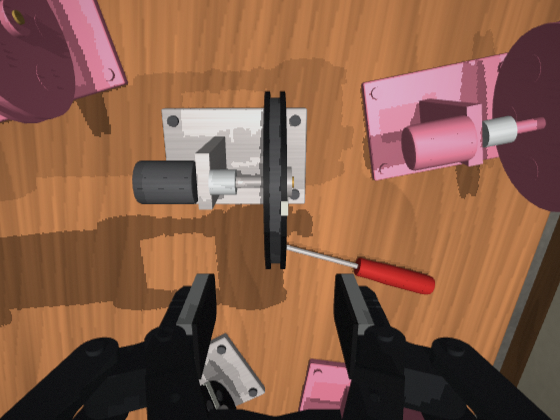

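The small pulley looks unchanged, with its line at the same lower-right angle. The wrist view shows the large pulley's stripe at the top of the rim, at (284,208), and nothing is touching it. Both views agree to within about 0.01 rad, so I'm handing in.

```bash
python3 -c "
from workcell import r
r.finish_job(); print(r.read_state()['time_s'])"
```

```text
the job is handed in; nothing more can be done
the job is handed in; nothing more can be done
```

The large pulley's white line now points straight up, and the job is handed in. I pinched the rim across its two faces with the fingertips at 20 N. I then turned it about 1.05 rad in one slow arc around the axle, opened the fingers and backed away.

- **Large pulley:** the scene camera puts the line at −0.01 rad. The wrist camera, looking from above at the stripe's overhang on the rim, puts it at +0.001 rad. The two agree within the calibration.
- **Forces and time:** the force readings at the tool stayed below about 9 N, and the last clock reading before hand-in was about 9.9 s.
- **Small pulley:** compared by eye before and after, its line is at the same angle. The pixel-difference check gave no useful number because the arm was in that part of the picture.
- **Pink look-alikes:** they looked undisturbed in the pictures, but I did not measure them again.
- **Disagreement:** a circle fitted to the rim from the wrist camera put the disc's centre about 2 to 3 mm higher than I assumed. The fit saw only the upper arc, and a height error barely affects a line pointing straight up, so I left it.

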